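# Free the white follower from its drain board and set it on the curd

### The arm

A 6-joint arm with a two-finger parallel gripper is mounted at the origin on the work surface. World frame = base frame: x ahead of the robot, y to its left, z up, the work surface at z = 0. Lengths are in mm, angles in rad, forces in N, time in s.
With the tool pointing down it reaches from about 350 to 975 mm from the base axis. Payload 7.1 kg.
Tool frame: the origin (TCP) lies between the finger pads; the fingertips stand 8 mm ahead of it and the grasp point (between the pads) lies 11 mm behind it (ctrl.tips_ahead is the distance from the TCP to the fingertips, in mm); y points along the fingers, z is the direction in which the jaws open and shut, and the axes are right-handed (so a half turn about y gives the same grasp; the last joint's range is limited). The gripper opens to 88 mm and grips with 3 to 60 N. Pads are 20 mm wide; open, the fingers measure 115 mm over their backs; the gripper's body (75 mm by 178 mm) begins 61 mm behind the grasp point.
Start: joints at [1.162, 0.423, 1.63, -0, 1.089, -0.019], TCP at [237.47, 578.112, 230.675] pointing down, gripper open.
Joint ranges: [-3, 3], [-0.9, 2.11], [0.09, 2.58], [-1.31, 4.45], [0.11, 2.69], [-2.54, 2.54]. Speed limits (rad/s): [2.39, 2.39, 3.01, 3.14, 3.14, 3.14].

### API

Orientations are given as a rotation vector (axis times angle).
In Python, from workcell import ctrl gives the robot as it stands.
- The arm moves only by the shell command python3 -m creep 'ROWS'. ROWS is JSON, a list of rows, each an object of numbers: "tx", "ty", "tz": the shift along the world's x, y, z in mm; "rx", "ry", "rz": the turn, a rotation vector about the world's x, y, z in rad; "fingers": the closure in counts, from 0 (fully open) to 255 (shut). A call has 1 to 10 rows; each row is the pose to reach, as a shift and turn from the pose commanded when the call began; what a row does not reach only later rows make up. A row lasts 1/8 s, in which the tool goes at most 62.5 mm and 10.7 degrees, less where a joint would pass 70% of its speed; a pose out of reach is approached as far as the arm can. A call with a gripper value outside its range is refused whole. The fingers move at their own pace and stop on an object; the grip force is fixed at half the most. Time passes only in rows, so rows that repeat a pose let the fingers close. It gives the time, the measured TCP pose, the force and the opening at its end, in the units of the state.
- ctrl.get_obs(): the state, without advancing time (a new reading comes with each control period).
- ctrl.get_image(name): name is "scene" or "top"; returns a dict with "pixels" (420x560x3 uint8, blue, green, red), "intrinsics" (3x3 intrinsics, pixels), "rvec" (rotation vector, rad) and "tvec" (3), from world to camera coordinates, as OpenCV has them. Camera axes: x right, y down, z forward; pixel columns grow to the right and rows downward; lengths in mm; the calibration is good to about 2 mm. A picture is of the moment at which its call begins. There is no depth.
- ctrl.close_job(): hands the job in, once; it reports no verdict.
The state is a dict: "t": time; "qpos": joint angles; "qvel": joint speeds; "joint_torque": joint torques, N m; "ee_pos": TCP position; "orientation": TCP orientation; "ft_force": force on the tool from outside, world axes, zero at the start; "moment": the same for the moment, N m; "width": finger opening in mm.
Only numpy, scipy, OpenCV 4.12 (cv2) and the standard library are available. Lean on these libraries where they do the work, as an engineer would, in place of code of your own. Each camera call takes 0.05 s, during which the arm holds its last target.

### The job

The white perforated follower disc is held on its green drain board by a spring-loaded finger: lift that finger by its red tab and swing it back until it stays open, with the disc still lying on the board. Then pick the white follower up by its black knob and lower it flat onto the curd inside the filled mould before letting go, leaving the finger open and the mould standing upright.

Things in the scene. Friction and masses are not known exactly. Their poses are not given: they have to be found in the camera images.
- follower_grip (a point): White perforated follower (bystander: a blue one): disc 100 mm across, 8 mm thick, with a round black knob, 22 mm across, from 8 to 60 mm above its underside; 0.12 kg. Point: on the knob's axis, 36 mm above the underside; z up. Starts flat on a green board 20 mm thick (point 56 mm above the table) between 7 mm high studs that stop it sliding off: it goes straight up.
- finger_tab (a point): Centre of the red tab (16 x 16 mm, 32 tall) on the tip of the finger that holds the white disc; 65 mm above the table when down, 38 mm from the disc's axis. Axes turn with the finger: y along the level hinge axis (pinch the tab this way); when down, x points from the disc's centre to the hinge, z up. The hinge lies 47 mm along +x, 21 mm along -z from here, 44 mm above the table.
- finger (a joint): Hinge angle of that finger (arm 16 mm wide, 12 thick; hinge 85 mm from the disc's axis), rad: about 0 when down on the disc's rim, growing as the tab is lifted in an arc up and away from the disc, to a stop at 1.9, leaning back. Over-centre spring: below about 0.7 it snaps shut (about 5 N at the tab when down), beyond about 0.8 it swings on to the stop by itself and stays.
- mould_curd (a point): Filled mould (bystander: an empty one): loose round white mould, 128 mm outside, 120 mm inside diameter, 80 mm tall, filled with pale firm curd up to 64 mm above the table, 16 mm below the rim; 0.8 kg. Point: centre of the curd's flat top; z up. When the follower lies on the curd, its knob point is 36 mm above this one.
Mind the look-alikes: they are no part of the job. Leave any pink look-alike of the part that bears finger_tab alone.

How it is judged (in metres and radians):
On the way, in this order (a step that is already met when the one before it is completed fails the run):
1. the finger is swung back (joint above 1.3 rad) while the white follower still lies on its board (not moved by more than 20 mm) (value of joint finger above 1.3 rad and distance of follower_grip from where it was at the start of the episode below 0.02 m), for 0.2 s.
2. the follower, still held by the fingers, is lowered to within 15 mm of the curd in the filled mould (contact force between the fingers and follower above 0.3 N and z of follower_grip in the frame of mould_curd below 0.051 m and horizontal distance between follower_grip and mould_curd below 0.02 m).
At the end, for the whole second after the job is handed in: The white follower lies flat (within 10 degrees) on the curd inside the filled mould, within 15 mm of its centre and 5 mm of its resting height; the mould stands upright (within 10 degrees) on the table; the finger is still swung back (joint above 1.3 rad) (horizontal distance between follower_grip and mould_curd below 0.015 m and z of follower_grip in the frame of mould_curd between 0.031 and 0.041 m and angle between each of follower_grip, mould_curd's own z axis and vertical below 0.17 rad and height (world z) of mould_curd below 0.075 m and value of joint finger above 1.3 rad); the robot touches nothing.
It also fails if it takes over 51 s, if anything falls off the work surface, if the arm or the gripper's body presses on something with over 40 N, if the wrist force passes 120 N, or if a joint passes its speed limit or range.

## Working session

There is one attempt and no reset: what is moved stays moved. The work goes in short steps, Python scripts to look and compute and a shell command to move; the robot and the scene stay as the last step left them, time stands still between calls to the robot, and variables do not carry over. Pictures are saved under pics/ and viewed, and the job is handed in when it is done.

```bash
mkdir -p pics; cat > h.py <<'E'
import numpy as np,cv2
from workcell import ctrl
def grab(name,tag):
    d=ctrl.get_image(name); cv2.imwrite(f'pics/{tag}.png',d['pixels'])
    np.savez(f'{tag}.npz',K=d['intrinsics'],r=d['rvec'],t=d['tvec'],p=d['pixels']); return d
def ray(tag,u,v):
    d=np.load(f'{tag}.npz');R=cv2.Rodrigues(d['r'])[0];t=d['t'].reshape(3)
    c=-R.T@t; w=R.T@np.linalg.inv(d['K'])@np.array([u,v,1.]);return c,w
def at(tag,u,v,z):
    c,w=ray(tag,u,v); return c+w*(z-c[2])/w[2]
def proj(tag,P):
    d=np.load(f'{tag}.npz');return cv2.projectPoints(np.array(P,float).reshape(-1,1,3),d['r'],d['t'],d['K'],None)[0].reshape(-1,2)
def crop(tag,x0,x1,y0,y1,s,out):
    p=np.load(f'{tag}.npz')['p'];cv2.imwrite(f'pics/{out}.png',cv2.resize(p[y0:y1,x0:x1],None,fx=s,fy=s,interpolation=cv2.INTER_CUBIC))
E
python3 - <<'E'
from h import *
grab('scene','s0');grab('top','t0');print(ctrl.get_obs())
E
```

```text
{'t': 0.1, 'qpos': array([ 1.16200851e+00,  4.23772612e-01,  1.63057537e+00,  7.71943701e-06,
        1.08858594e+00, -1.90071257e-02]), 'qvel': array([-2.48398509e-04, -3.20960848e-05, -8.93633122e-04,  1.14427854e-03,
        4.97618934e-04, -1.64401976e-03]), 'joint_torque': array([ 1.28325453e-03, -5.45612311e+01, -2.74328828e+01,  6.46273512e-02,
        1.87603338e-02, -4.97290068e-05]), 'ee_pos': array([237.2828938 , 577.69858118, 229.98931356]), 'orientation': array([-1.55039339,  0.30607017, -0.30560999]), 'ft_force': array([ 0.55548819, -0.09301933,  0.17325185]), 'moment': array([0.00655671, 0.00150297, 0.01604221]), 'width': 87.54892489161438}
```

View pics/s0.png

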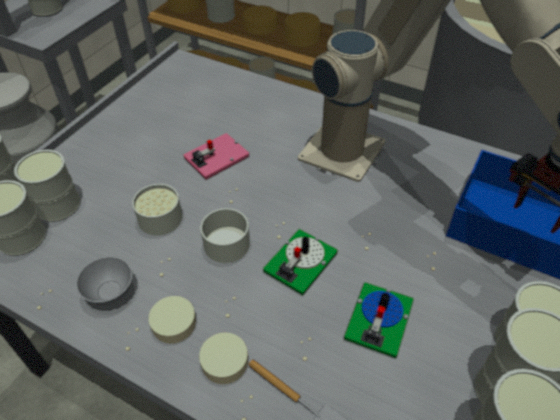

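View pics/t0.png

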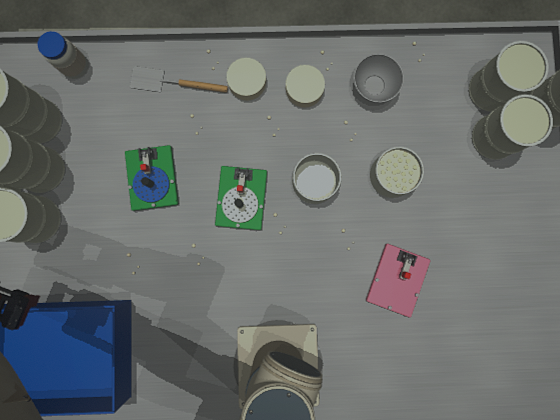

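The scene picture shows the white follower on its green board near (304,252) and the filled mould at (157,208). In the top picture they are at (240,205) and (398,170), with the red tab at (241,188). The gripper starts at the left of the top view.

```bash
python3 - <<'E'
from h import *
crop('t0',205,280,155,240,7,'tc');crop('t0',365,435,135,205,7,'tm');crop('s0',255,345,220,300,7,'sc');crop('s0',120,195,170,245,7,'sm')
E
```

```text
(no output)
```

View pics/tc.png

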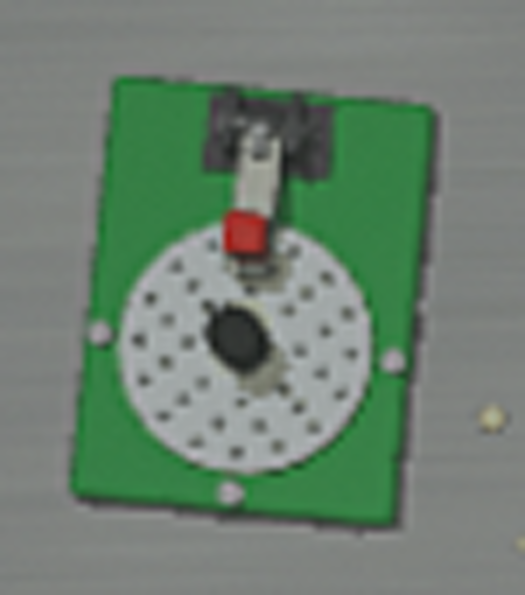

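View pics/sc.png

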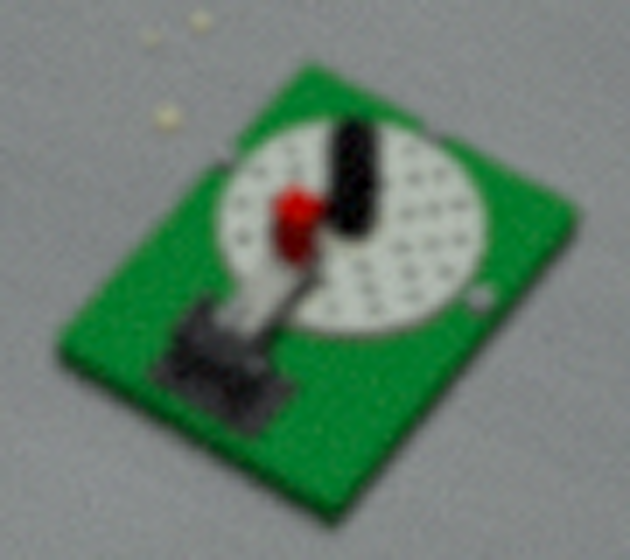

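View pics/tm.png

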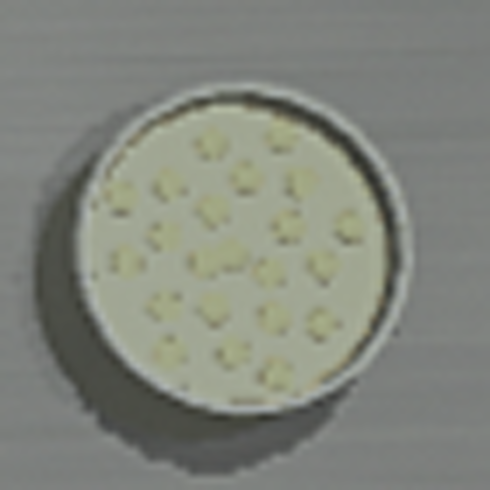

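View pics/sm.png

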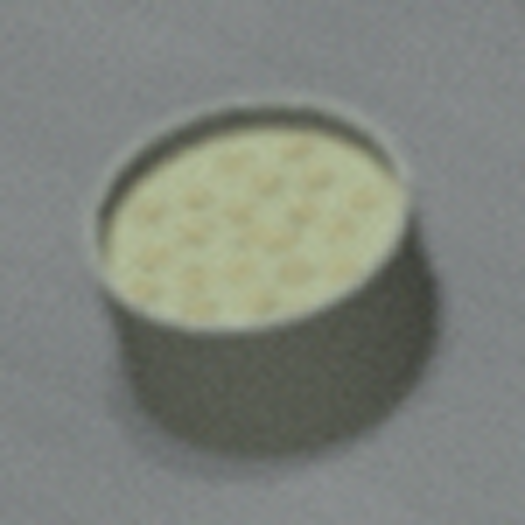

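```bash
python3 - <<'E'
from h import *
T=lambda u,v:((205+(u+.5)/7-.5),(155+(v+.5)/7-.5))
M=lambda u,v:((365+(u+.5)/7-.5),(135+(v+.5)/7-.5))
S=lambda u,v:((255+(u+.5)/7-.5),(220+(v+.5)/7-.5))
Sm=lambda u,v:((120+(u+.5)/7-.5),(170+(v+.5)/7-.5))
np.set_printoptions(precision=1,suppress=True)
a=lambda tag,p,z:at(tag,*p,z)
print('cam',ray('t0',0,0)[0],ray('s0',0,0)[0])
D=a('t0',T(245.5,348),28);print('disc',D,a('s0',S(352,227),28))
print('disc dia',np.linalg.norm(a('t0',T(118,348),28)-a('t0',T(373,348),28)))
print('knobtop',a('t0',T(236,334),80),a('s0',S(354,126),80))
tb=a('t0',T(246,232),81);print('tab',tb,a('s0',S(298,206),81), np.linalg.norm((tb-D)[:2]))
c=[a('t0',T(*p),20) for p in [(115,78),(436,105),(397,526),(73,497)]]
print(c); 
for i in range(4): e=c[(i+1)%4]-c[i];print(np.linalg.norm(e),np.degrees(np.arctan2(e[1],e[0])))
e=tb-D;print('ang tab',np.degrees(np.arctan2(e[1],e[0])))
print('block',a('t0',T(268,137),44))
print('mould',a('t0',M(244.5,247),80),np.linalg.norm(a('t0',M(76,247),80)-a('t0',M(413,247),80)))
print('mould s',a('s0',Sm(250,217),80))
o=ctrl.get_obs();print(cv2.Rodrigues(o['orientation'])[0])
E
```

```text
cam [ 315.3   -9.5 1187.7] [1227.8  461.5 1153.9]
disc [443.3  92.8  28. ] [446.9  94.3  28. ]
disc dia 100.1561271328842
knobtop [443.   91.7  80. ] [440.8  90.5  80. ]
tab [481.4  87.   81. ] [484.5  90.   81. ] 38.48798160125095
[array([553.9, 143.1,  20. ]), array([539.5,  15.5,  20. ]), array([371.9,  35.4,  20. ]), array([387.1, 162.7,  20. ])]
128.3788300636498 -96.42847586846705
168.74352507171346 173.24084340927527
128.16575352357103 83.20245591865833
167.91685795935092 -6.687171371661773
ang tab -8.691687808902989
block [524.1  80.8  44. ]
mould [ 517.6 -338.4   80. ] 128.63860297391332
mould s [ 522.1 -334.1   80. ]
[[ 0.9 -0.   0.4]
 [-0.4 -0.   0.9]
 [-0.  -1.  -0. ]]
```

```bash
cat >> h.py <<'E'
from scipy.spatial.transform import Rotation as Ro
np.set_printoptions(precision=3,suppress=True)
fx=np.array([np.cos(np.radians(-6.7)),np.sin(np.radians(-6.7)),0]);fy=np.array([-fx[1],fx[0],0]);Z=np.array([0,0,1.])
Dc=np.array([443.5,92.6,0]);tab=Dc+38*fx+65*Z;hin=Dc+85*fx+44*Z;mo=np.array([519.,-337,64])
def st():
    o=ctrl.get_obs();R=Ro.from_rotvec(o['orientation'])
    print('t',o['t'],'pos',o['ee_pos'],'w',o['width'],'F',o['ft_force'],'q',o['qpos']);print('x,y,z axes',R.as_matrix().T.tolist());return o,R
E
python3 - <<'E'
from h import *
o,R=st()
Rt=Ro.from_matrix(np.c_[np.cross(-Z,fy),-Z,fy])
print((Rt*R.inv()).as_rotvec(), tab-o['ee_pos'],hin,tab)
E
```

```text
t 0.1 pos [237.283 577.699 229.989] w 87.54892489161438 F [ 0.555 -0.093  0.173] q [ 1.162  0.424  1.631  0.     1.089 -0.019]
x,y,z axes [[0.9249910443391576, -0.3799889035846087, -3.2325247205727825e-05], [-0.0005394254654322583, -0.0012280319295717157, -0.9999991004784691], [0.3799885220799727, 0.9249902297268587, -0.0013408942281916136]]
[ 0.001 -0.     0.273] [ 243.958 -489.532 -164.989] [527.92   82.683  44.   ] [481.24   88.167  65.   ]
```

```bash
python3 -m creep '[{"tx":60,"ty":-120,"tz":0,"rz":0.07,"fingers":90},{"tx":120,"ty":-240,"tz":0,"rz":0.14,"fingers":90},{"tx":180,"ty":-360,"tz":-20,"rz":0.2,"fingers":90},{"tx":244,"ty":-490,"tz":-50,"rz":0.273,"fingers":90},{"tx":244,"ty":-490,"tz":-90,"rz":0.273,"fingers":90},{"tx":244,"ty":-490,"tz":-90,"rz":0.273,"fingers":90},{"tx":244,"ty":-490,"tz":-90,"rz":0.273,"fingers":90},{"tx":244,"ty":-490,"tz":-90,"rz":0.273,"fingers":90},{"tx":244,"ty":-490,"tz":-90,"rz":0.273,"fingers":90},{"tx":244,"ty":-490,"tz":-90,"rz":0.273,"fingers":90}]'
python3 - <<'E'
from h import *
o,R=st();grab('scene','s1');grab('top','t1');crop('s1',225,365,150,300,4,'s1c');crop('t1',180,320,120,260,4,'t1c')
Rt=Ro.from_matrix(np.c_[np.cross(-Z,fy),-Z,fy])
print((Rt*R.inv()).as_rotvec(), tab-o['ee_pos'])
E
```

```text
t 0.1 pos [237.283 577.699 229.989] w 87.54892489161438 F [ 0.555 -0.093  0.173] q [ 1.162  0.424  1.631  0.     1.089 -0.019]
x,y,z axes [[0.9249910443391576, -0.3799889035846087, -3.2325247205727825e-05], [-0.0005394254654322583, -0.0012280319295717157, -0.9999991004784691], [0.3799885220799727, 0.9249902297268587, -0.0013408942281916136]]
[ 0.001 -0.     0.273] [ 243.958 -489.532 -164.989]schema error: expected keys tx, ty, tz, rx, ry, rz, fingers
```

View pics/s1c.png

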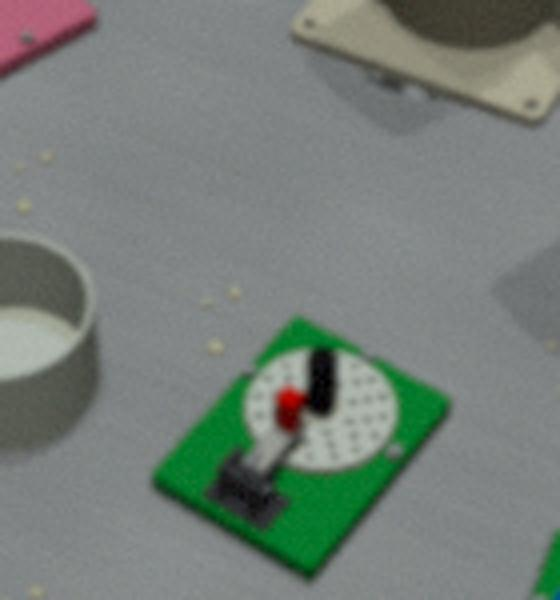

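The picture shows the scene unchanged: the move was refused because every row needs all seven keys.

```bash
python3 -m creep '[{"tx":60,"ty":-120,"tz":0,"rx":0,"ry":0,"rz":0.07,"fingers":90},{"tx":120,"ty":-240,"tz":0,"rx":0,"ry":0,"rz":0.14,"fingers":90},{"tx":180,"ty":-360,"tz":-20,"rx":0,"ry":0,"rz":0.2,"fingers":90},{"tx":244,"ty":-490,"tz":-50,"rx":0,"ry":0,"rz":0.273,"fingers":90},{"tx":244,"ty":-490,"tz":-90,"rx":0,"ry":0,"rz":0.273,"fingers":90},{"tx":244,"ty":-490,"tz":-90,"rx":0,"ry":0,"rz":0.273,"fingers":90},{"tx":244,"ty":-490,"tz":-90,"rx":0,"ry":0,"rz":0.273,"fingers":90},{"tx":244,"ty":-490,"tz":-90,"rx":0,"ry":0,"rz":0.273,"fingers":90},{"tx":244,"ty":-490,"tz":-90,"rx":0,"ry":0,"rz":0.273,"fingers":90},{"tx":244,"ty":-490,"tz":-90,"rx":0,"ry":0,"rz":0.273,"fingers":90}]'
python3 - <<'E'
from h import *
o,R=st();grab('scene','s1');grab('top','t1');crop('s1',225,365,150,300,4,'s1c');crop('t1',180,320,120,260,4,'t1c')
Rt=Ro.from_matrix(np.c_[np.cross(-Z,fy),-Z,fy])
print((Rt*R.inv()).as_rotvec(), tab-o['ee_pos'])
E
```

```text
t: 1.45
ee_pos: [482.2, 85.0, 139.7]
orientation: [-1.569, 0.097, -0.095]
ft_force: [0.3, -0.2, -0.5]
width: 56.8
t 1.45 pos [482.248  85.017 139.715] w 56.76190618835598 F [ 0.296 -0.176 -0.488] q [ 0.15   0.365  1.989 -0.     0.789 -1.298]
x,y,z axes [[0.9925633620618388, -0.1217234148205462, -0.001175830312822021], [-0.0012444442945541562, -0.00048766747511069797, -0.9999991067690169], [0.12172273267922089, 0.9925639387288151, -0.0006355188777510956]]
[ 0.    -0.001  0.005] [ -1.008   3.149 -74.715]
```

View pics/s1c.png

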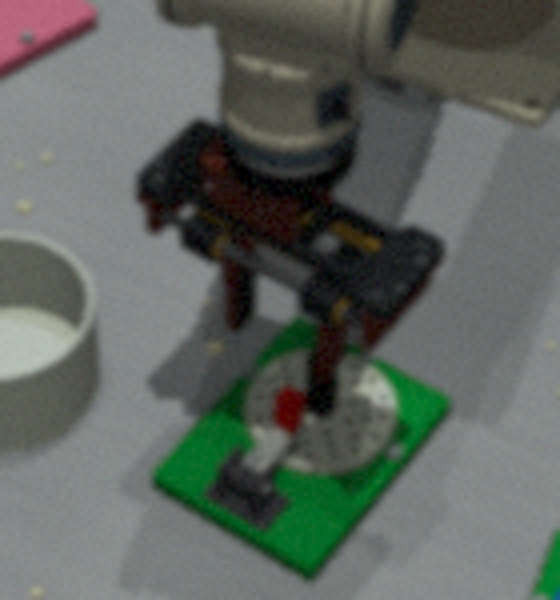

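```bash
python3 -m creep '[{"tx":0,"ty":0,"tz":-25,"rx":0,"ry":0,"rz":0,"fingers":90},{"tx":0,"ty":0,"tz":-45,"rx":0,"ry":0,"rz":0,"fingers":90},{"tx":0,"ty":0,"tz":-45,"rx":0,"ry":0,"rz":0,"fingers":90},{"tx":0,"ty":0,"tz":-45,"rx":0,"ry":0,"rz":0,"fingers":90}]'
python3 - <<'E'
from h import *
o,R=st();grab('scene','s2');grab('top','t2');crop('s2',255,345,190,300,6,'s2c');crop('t2',180,320,120,260,4,'t2c')
E
```

```text
t: 2.05
ee_pos: [481.6, 89.1, 96.4]
orientation: [-1.569, 0.09, -0.091]
ft_force: [1.0, 0.6, -0.1]
width: 56.8
t 2.05 pos [481.614  89.112  96.444] w 56.8481520695833 F [ 0.989  0.632 -0.106] q [ 0.159  0.442  2.01   0.     0.689 -1.297]
x,y,z axes [[0.9933693064796894, -0.1149643461876475, 0.0007874323513259174], [0.0008140126416494239, 0.00018425796281634765, -0.9999996517161507], [0.11496416105674154, 0.9933696014850919, 0.0002766186358718614]]
```

View pics/s2c.png

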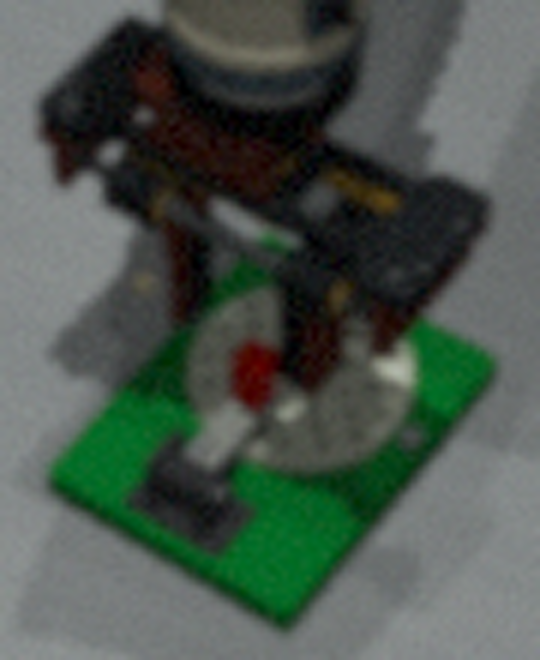

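View pics/t2c.png

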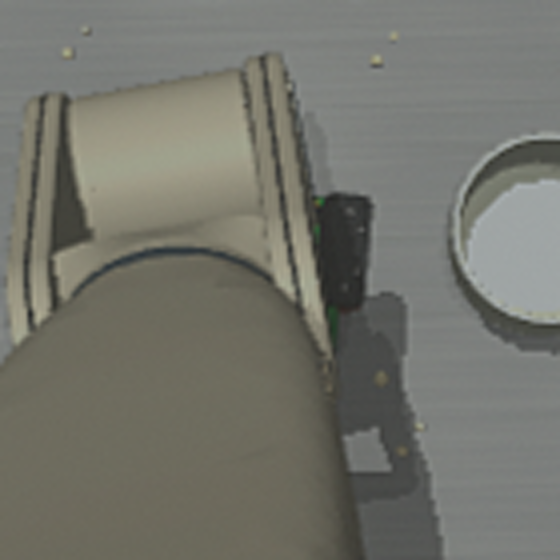

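The jaws straddle the red tab (scene crop 255,370) from above; the top view is hidden by the arm. Now I'll descend and pinch.

```bash
python3 -m creep '[{"tx":0,"ty":-1,"tz":-20,"rx":0,"ry":0,"rz":0,"fingers":90},{"tx":0,"ty":-1,"tz":-38,"rx":0,"ry":0,"rz":0,"fingers":90},{"tx":0,"ty":-1,"tz":-38,"rx":0,"ry":0,"rz":0,"fingers":90},{"tx":0,"ty":-1,"tz":-38,"rx":0,"ry":0,"rz":0,"fingers":255},{"tx":0,"ty":-1,"tz":-38,"rx":0,"ry":0,"rz":0,"fingers":255},{"tx":0,"ty":-1,"tz":-38,"rx":0,"ry":0,"rz":0,"fingers":255},{"tx":0,"ty":-1,"tz":-38,"rx":0,"ry":0,"rz":0,"fingers":255},{"tx":0,"ty":-1,"tz":-38,"rx":0,"ry":0,"rz":0,"fingers":255}]'
python3 - <<'E'
from h import *
o,R=st();grab('scene','s3');crop('s3',255,345,190,300,6,'s3c')
p=o['ee_pos']
for a in np.arange(.15,1.21,.15):
    rv=a*fy; n=hin+Ro.from_rotvec(rv).apply(p-hin); print(a,(n-p).round(1),rv)
E
```

```text
t: 3.15
ee_pos: [481.6, 87.4, 57.9]
orientation: [-1.568, 0.092, -0.092]
ft_force: [-0.3, 3.7, 3.4]
width: 16.1
t 3.15 pos [481.608  87.416  57.903] w 16.144133013630412 F [-0.339  3.715  3.358] q [ 0.155  0.515  2.022  0.001  0.604 -1.299]
x,y,z axes [[0.9931150111576807, -0.11714309034586726, 0.0002664535601971593], [0.0003311437671999276, 0.0005327701198670209, -0.9999998032498832], [0.11714292533945533, 0.993114903996622, 0.0005678932077747834]]
0.15 [ 2.6 -0.3  6.8] [0.018 0.149 0.   ]
0.3 [ 6.1 -0.7 13.1] [0.035 0.298 0.   ]
0.44999999999999996 [10.6 -1.2 18.9] [0.053 0.447 0.   ]
0.6 [15.9 -1.9 23.9] [0.07  0.596 0.   ]
0.75 [21.8 -2.6 28. ] [0.088 0.745 0.   ]
0.9 [28.3 -3.3 31.2] [0.105 0.894 0.   ]
1.0499999999999998 [35.2 -4.1 33.4] [0.123 1.043 0.   ]
1.2 [42.3 -5.  34.5] [0.14  1.192 0.   ]
```

View pics/s3c.png

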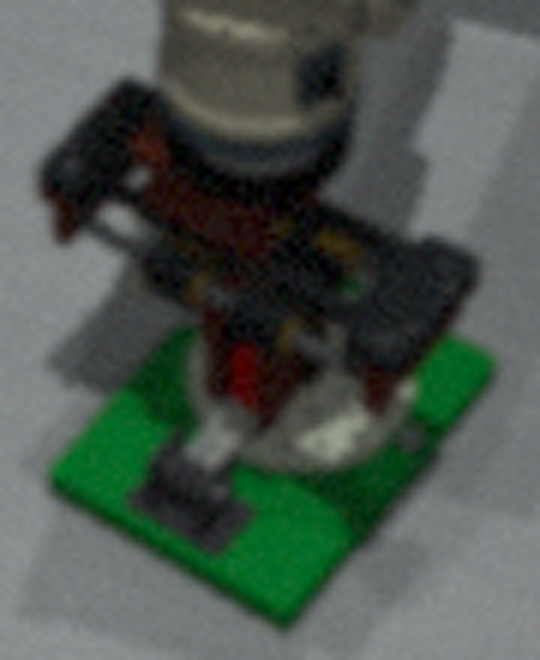

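The pads hold the tab (crop 243,375), opening 16.1 mm, which matches the tab's width. I'll swing it partway along the arc and check.

```bash
python3 -m creep '[{"tx":2.6,"ty":-0.3,"tz":6.8,"rx":0.018,"ry":0.149,"rz":0,"fingers":255},{"tx":6.1,"ty":-0.7,"tz":13.1,"rx":0.035,"ry":0.298,"rz":0,"fingers":255},{"tx":10.6,"ty":-1.2,"tz":18.9,"rx":0.053,"ry":0.447,"rz":0,"fingers":255},{"tx":10.6,"ty":-1.2,"tz":18.9,"rx":0.053,"ry":0.447,"rz":0,"fingers":255}]'
python3 - <<'E'
from h import *
o,R=st();grab('scene','s4');crop('s4',225,345,170,300,5,'s4c')
E
```

```text
t: 3.7
ee_pos: [491.5, 86.2, 76.7]
orientation: [-1.511, 0.447, 0.265]
ft_force: [-5.5, 3.4, 11.8]
width: 15.9
t 3.7 pos [491.528  86.22   76.695] w 15.860774927649459 F [-5.49   3.41  11.821] q [ 0.093  0.672  1.712  0.1    1.206 -1.416]
x,y,z axes [[0.8913717743608696, -0.1056347306066941, -0.44079208654694135], [-0.4375987015765442, 0.052971918102477644, -0.8976086854922177], [0.11816825399098405, 0.9929930914070831, 0.0009920516754267639]]
```

View pics/s4c.png

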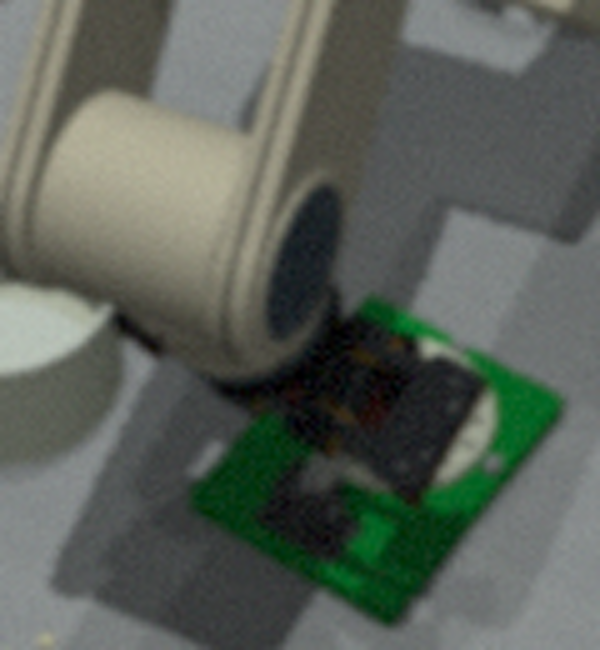

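Still gripping (15.9 mm), forces modest. Continuing past the over-centre point.

```bash
python3 -m creep '[{"tx":5.3,"ty":-0.7,"tz":5.0,"rx":0.018,"ry":0.149,"rz":0,"fingers":255},{"tx":11.2,"ty":-1.4,"tz":9.1,"rx":0.035,"ry":0.298,"rz":0,"fingers":255},{"tx":17.7,"ty":-2.1,"tz":12.3,"rx":0.053,"ry":0.447,"rz":0,"fingers":255},{"tx":24.6,"ty":-2.9,"tz":14.5,"rx":0.07,"ry":0.596,"rz":0,"fingers":255},{"tx":24.6,"ty":-2.9,"tz":14.5,"rx":0.07,"ry":0.596,"rz":0,"fingers":255},{"tx":24.6,"ty":-2.9,"tz":14.5,"rx":0.07,"ry":0.596,"rz":0,"fingers":255}]'
python3 - <<'E'
from h import *
o,R=st();grab('scene','s5');crop('s5',225,345,170,300,5,'s5c');grab('top','t5')
E
```

```text
t: 4.5
ee_pos: [515.8, 83.2, 90.2]
orientation: [-1.349, 0.894, 0.729]
ft_force: [-3.7, 2.0, -0.6]
width: 15.4
t 4.5 pos [515.798  83.205  90.163] w 15.4423664227276 F [-3.704  2.014 -0.583] q [ 0.052  0.988  1.318  0.155  1.878 -1.439]
x,y,z axes [[0.49204877253186247, -0.05789906959962848, -0.8686401459691953], [-0.8626063646135806, 0.10220608015513583, -0.4954434144354572], [0.11746601711997257, 0.9930768424038592, 0.00034627034378348354]]
```

View pics/s5c.png

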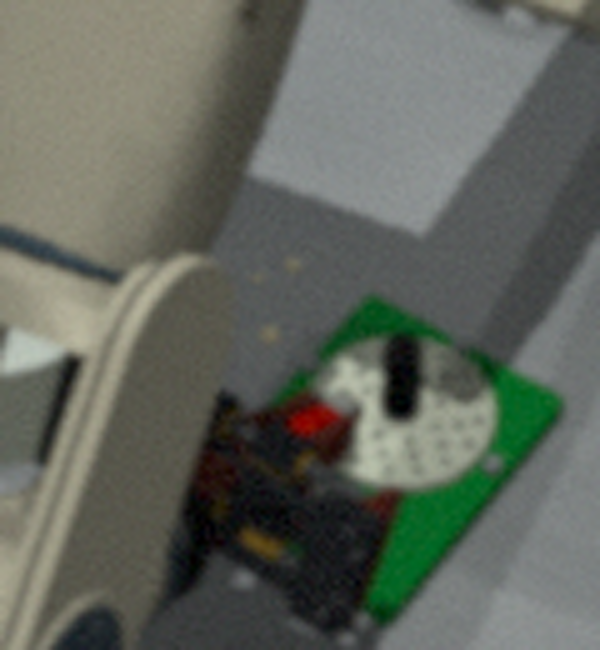

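View pics/t5.png

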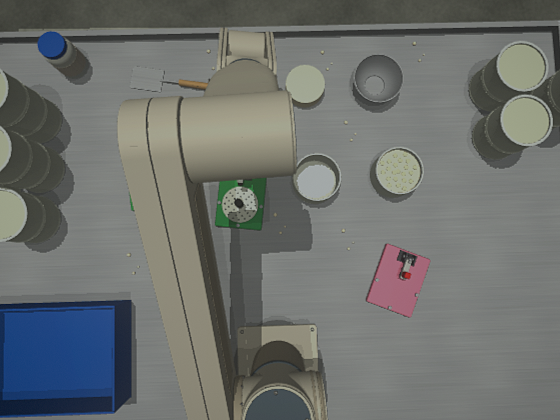

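The tab (crop 315,420) is lifted to about 1.05 rad and the disc still lies on the board. I'll release so that the spring carries it on.

```bash
python3 -m creep '[{"tx":0,"ty":0,"tz":0,"rx":0,"ry":0,"rz":0,"fingers":0},{"tx":0,"ty":0,"tz":0,"rx":0,"ry":0,"rz":0,"fingers":0},{"tx":0,"ty":0,"tz":0,"rx":0,"ry":0,"rz":0,"fingers":0},{"tx":0,"ty":0,"tz":0,"rx":0,"ry":0,"rz":0,"fingers":0}]'
python3 - <<'E'
from h import *
o,R=st();grab('scene','s6');crop('s6',225,345,170,300,5,'s6c')
E
```

```text
t: 5.1
ee_pos: [516.9, 82.9, 91.2]
orientation: [-1.35, 0.891, 0.728]
ft_force: [-0.9, 1.2, -0.2]
width: 52.4
t 5.1 pos [516.853  82.947  91.206] w 52.357054362639815 F [-0.852  1.214 -0.18 ] q [ 0.052  0.986  1.317  0.154  1.878 -1.439]
x,y,z axes [[0.49456697933352256, -0.057880887763884725, -0.8672100701586551], [-0.8612445786609648, 0.10154417265321164, -0.49794232269136557], [0.11688147278338124, 0.9931458019001236, 0.0003707939432910923]]
```

View pics/s6c.png

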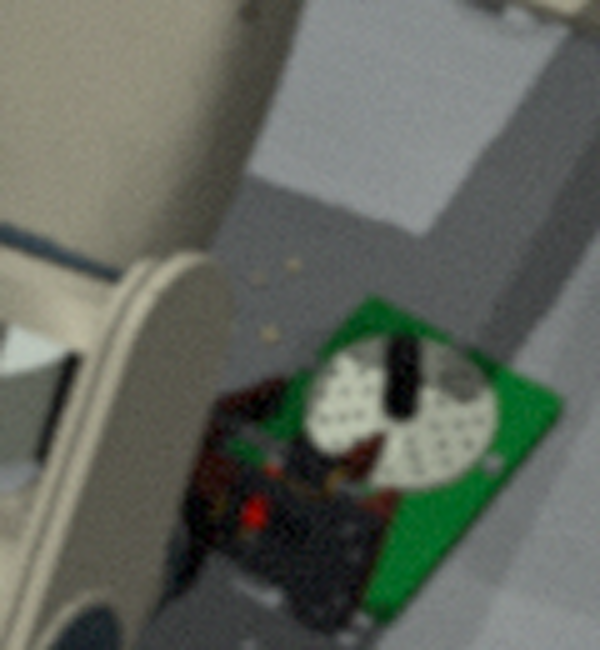

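The tab has swung back to the stop (crop 256,513). Now rise clear, turn the tool back to vertical and go above the knob.

```bash
python3 -m creep '[{"tx":0,"ty":0,"tz":40,"rx":0,"ry":0,"rz":0,"fingers":0},{"tx":0,"ty":0,"tz":90,"rx":0,"ry":0,"rz":0,"fingers":0},{"tx":-10,"ty":1,"tz":110,"rx":-0.018,"ry":-0.149,"rz":0,"fingers":0},{"tx":-20,"ty":3,"tz":110,"rx":-0.035,"ry":-0.298,"rz":0,"fingers":0},{"tx":-30,"ty":4,"tz":110,"rx":-0.053,"ry":-0.447,"rz":0,"fingers":0},{"tx":-40,"ty":5,"tz":110,"rx":-0.07,"ry":-0.596,"rz":0,"fingers":0},{"tx":-50,"ty":6,"tz":110,"rx":-0.088,"ry":-0.745,"rz":0,"fingers":0},{"tx":-60,"ty":8,"tz":110,"rx":-0.105,"ry":-0.894,"rz":0,"fingers":0},{"tx":-73,"ty":9.5,"tz":110,"rx":-0.123,"ry":-1.043,"rz":0,"fingers":0},{"tx":-73,"ty":9.5,"tz":110,"rx":-0.123,"ry":-1.043,"rz":0,"fingers":0}]'
python3 -m creep '[{"tx":0,"ty":0,"tz":0,"rx":0,"ry":0,"rz":0,"fingers":0},{"tx":0,"ty":0,"tz":0,"rx":0,"ry":0,"rz":0,"fingers":0},{"tx":0,"ty":0,"tz":0,"rx":0,"ry":0,"rz":0,"fingers":0}]'
python3 - <<'E'
from h import *
o,R=st();grab('scene','s7');crop('s7',225,345,170,300,5,'s7c')
Rt=Ro.from_matrix(np.c_[np.cross(-Z,fy),-Z,fy])
print((Rt*R.inv()).as_rotvec(), Dc+53*Z-o['ee_pos'])
E
```

```text
t: 6.4
ee_pos: [440.6, 92.5, 201.4]
orientation: [-1.569, 0.091, -0.09]
ft_force: [0.3, 0.3, 0.6]
width: 87.9
t: 6.78
ee_pos: [444.6, 92.4, 200.8]
orientation: [-1.569, 0.093, -0.092]
ft_force: [-0.1, -0.5, -0.5]
width: 87.7
t 6.775 pos [444.552  92.411 200.82 ] w 87.73027131170261 F [-0.145 -0.51  -0.543] q [ 0.179  0.215  2.02   0.     0.907 -1.275]
x,y,z axes [[0.9931062095607651, -0.11721584475285976, -0.0007087106059054382], [-0.0007053251441649019, 7.036290574002901e-05, -0.9999997487827196], [0.11721586517315159, 0.9931064599467344, -1.2797443985523849e-05]]
[-0.    -0.001  0.001] [  -1.052    0.189 -147.82 ]
```

View pics/s7c.png

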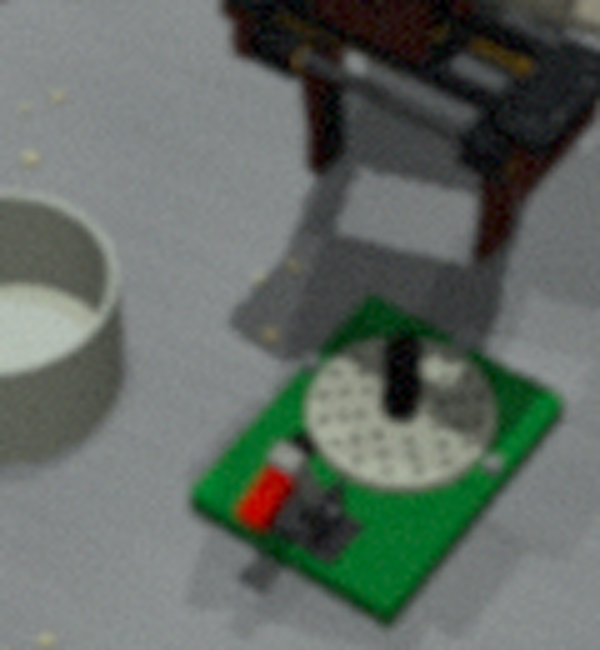

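The finger is open, with its tab leaning back at (265,497). The disc is in place with the knob at (402,375). Descending onto the knob.

```bash
python3 -m creep '[{"tx":-0.5,"ty":0,"tz":-50,"rx":0,"ry":0,"rz":0,"fingers":0},{"tx":-0.5,"ty":0,"tz":-95,"rx":0,"ry":0,"rz":0,"fingers":60},{"tx":-0.5,"ty":0,"tz":-125,"rx":0,"ry":0,"rz":0,"fingers":60},{"tx":-0.5,"ty":0,"tz":-147,"rx":0,"ry":0,"rz":0,"fingers":60},{"tx":-0.5,"ty":0,"tz":-147,"rx":0,"ry":0,"rz":0,"fingers":60},{"tx":-0.5,"ty":0,"tz":-147,"rx":0,"ry":0,"rz":0,"fingers":60}]'
python3 -m creep '[{"tx":0,"ty":0,"tz":0,"rx":0,"ry":0,"rz":0,"fingers":255},{"tx":0,"ty":0,"tz":0,"rx":0,"ry":0,"rz":0,"fingers":255},{"tx":0,"ty":0,"tz":0,"rx":0,"ry":0,"rz":0,"fingers":255},{"tx":0,"ty":0,"tz":0,"rx":0,"ry":0,"rz":0,"fingers":255},{"tx":0,"ty":0,"tz":0,"rx":0,"ry":0,"rz":0,"fingers":255},{"tx":0,"ty":0,"tz":0,"rx":0,"ry":0,"rz":0,"fingers":255}]'
python3 -m creep '[{"tx":0,"ty":0,"tz":15,"rx":0,"ry":0,"rz":0,"fingers":255},{"tx":0,"ty":0,"tz":40,"rx":0,"ry":0,"rz":0,"fingers":255},{"tx":0,"ty":0,"tz":90,"rx":0,"ry":0,"rz":0,"fingers":255},{"tx":0,"ty":0,"tz":120,"rx":0,"ry":0,"rz":0,"fingers":255},{"tx":0,"ty":0,"tz":120,"rx":0,"ry":0,"rz":0,"fingers":255},{"tx":0,"ty":0,"tz":120,"rx":0,"ry":0,"rz":0,"fingers":255}]'
python3 - <<'E'
from h import *
o,R=st();grab('scene','s8');crop('s8',225,345,150,300,4,'s8c')
E
```

```text
t: 7.58
ee_pos: [443.7, 92.5, 54.5]
orientation: [-1.569, 0.092, -0.092]
ft_force: [-0.5, 0.8, 0.2]
width: 67.2
t: 8.32
ee_pos: [443.2, 92.5, 54.1]
orientation: [-1.569, 0.092, -0.092]
ft_force: [-0.4, 0.2, 2.6]
width: 21.5
t: 9.07
ee_pos: [442.5, 92.4, 173.7]
orientation: [-1.569, 0.092, -0.091]
ft_force: [0.4, -0.1, -1.1]
width: 21.4
t 9.075 pos [442.537  92.398 173.716] w 21.448506210424284 F [ 0.384 -0.116 -1.059] q [ 0.179  0.257  2.046  0.     0.84  -1.274]
x,y,z axes [[0.9931721587182729, -0.11665628403538705, -0.0006119983180403327], [-0.0006204685987518041, -3.629412543820765e-05, -0.9999998068507088], [0.11665623929136472, 0.993172346613513, -0.00010842787600134907]]
```

View pics/s8c.png

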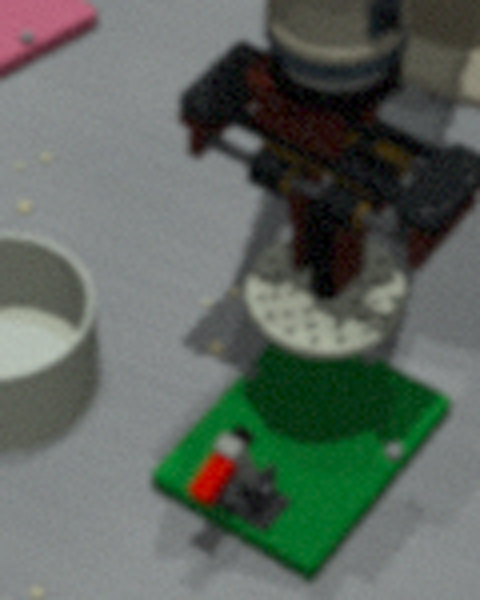

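The follower is held level (opening 21.4 mm, disc at 325,305) clear of the board, and the finger is still open. Carrying it above the mould.

```bash
python3 -m creep '[{"tx":5,"ty":-25,"tz":0,"rx":0,"ry":0,"rz":0,"fingers":255},{"tx":14,"ty":-75,"tz":0,"rx":0,"ry":0,"rz":0,"fingers":255},{"tx":24,"ty":-130,"tz":0,"rx":0,"ry":0,"rz":0,"fingers":255},{"tx":34,"ty":-185,"tz":0,"rx":0,"ry":0,"rz":0,"fingers":255},{"tx":44,"ty":-240,"tz":0,"rx":0,"ry":0,"rz":0,"fingers":255},{"tx":54,"ty":-295,"tz":0,"rx":0,"ry":0,"rz":0,"fingers":255},{"tx":64,"ty":-350,"tz":0,"rx":0,"ry":0,"rz":0,"fingers":255},{"tx":70,"ty":-390,"tz":0,"rx":0,"ry":0,"rz":0,"fingers":255},{"tx":76,"ty":-418,"tz":0,"rx":0,"ry":0,"rz":0,"fingers":255},{"tx":76,"ty":-430,"tz":0,"rx":0,"ry":0,"rz":0,"fingers":255}]'
python3 -m creep '[{"tx":0,"ty":0,"tz":-20,"rx":0,"ry":0,"rz":0,"fingers":255},{"tx":0,"ty":0,"tz":-33,"rx":0,"ry":0,"rz":0,"fingers":255},{"tx":0,"ty":0,"tz":-33,"rx":0,"ry":0,"rz":0,"fingers":255},{"tx":0,"ty":0,"tz":-33,"rx":0,"ry":0,"rz":0,"fingers":255}]'
python3 - <<'E'
from h import *
o,R=st();grab('scene','s9');crop('s9',100,220,120,260,5,'s9c');grab('top','t9');crop('t9',340,460,100,240,4,'t9c')
E
```

```text
t: 10.38
ee_pos: [518.5, -338.4, 172.0]
orientation: [-1.567, 0.095, -0.091]
ft_force: [0.5, -0.3, -1.3]
width: 21.6
t: 10.88
ee_pos: [519.3, -336.9, 141.1]
orientation: [-1.569, 0.091, -0.091]
ft_force: [-0.5, -0.1, -1.6]
width: 21.5
t 10.875 pos [ 519.347 -336.874  141.078] w 21.47000065024746 F [-0.515 -0.098 -1.553] q [-0.595  0.524  1.702  0.     0.915 -2.049]
x,y,z axes [[0.9932662830440625, -0.1158536817128725, -0.0001241023964165186], [-0.000106450060091072, 0.00015855463862157748, -0.9999999817644055], [0.11585369927722233, 0.9932662781419689, 0.00014515434518291848]]
```

View pics/s9c.png

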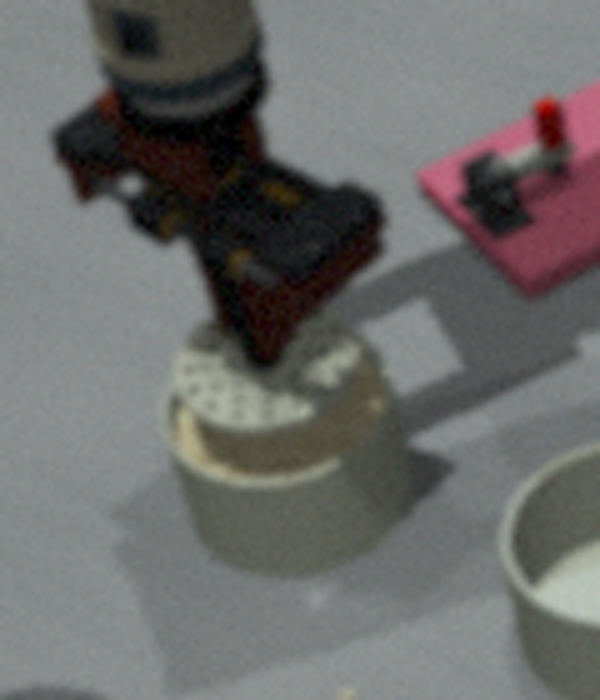

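View pics/t9c.png

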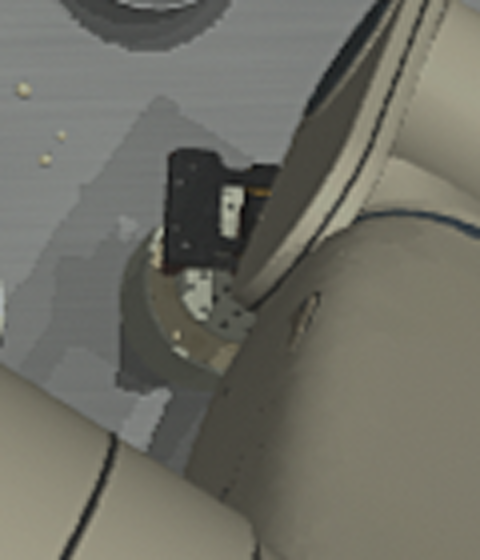

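```bash
python3 - <<'E'
from h import *
p=np.load('s9.npz')['p'].copy();big=cv2.resize(p[120:260,100:220],None,fx=5,fy=5,interpolation=cv2.INTER_CUBIC)
th=np.linspace(0,2*np.pi,200)
for c,r,z,col in [((519.3,-336.9),50,115,(0,0,255)),((519.3,-336.9),50,107,(0,0,255)),((519.,-337),64,80,(255,0,0)),((519.,-337),64,0,(255,0,0))]:
    q=proj('s9',np.c_[c[0]+r*np.cos(th),c[1]+r*np.sin(th),0*th+z]); q=(q-[100,120]+.5)*5-.5
    cv2.polylines(big,[q.round().astype(int)],True,col,1)
cv2.imwrite('pics/ov9.png',big)
E
```

```text
(no output)
```

View pics/ov9.png

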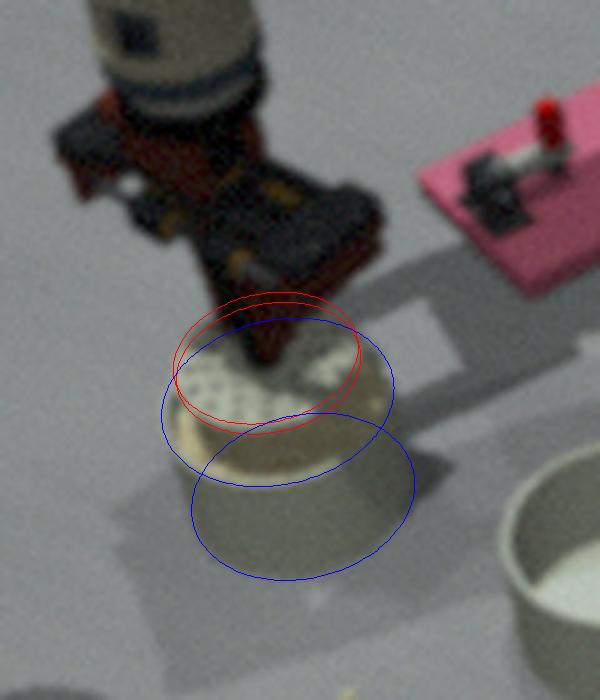

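The overlay agrees: the held disc fits the red outline and the mould fits the blue one to about 2–3 mm, within the 10 mm radial clearance. Lowering.

```bash
python3 -m creep '[{"tx":0.5,"ty":1.2,"tz":-10,"rx":0,"ry":0,"rz":0,"fingers":255},{"tx":0.5,"ty":1.2,"tz":-20,"rx":0,"ry":0,"rz":0,"fingers":255},{"tx":0.5,"ty":1.2,"tz":-30,"rx":0,"ry":0,"rz":0,"fingers":255},{"tx":0.5,"ty":1.2,"tz":-38,"rx":0,"ry":0,"rz":0,"fingers":255},{"tx":0.5,"ty":1.2,"tz":-40,"rx":0,"ry":0,"rz":0,"fingers":255},{"tx":0.5,"ty":1.2,"tz":-40,"rx":0,"ry":0,"rz":0,"fingers":255},{"tx":0.5,"ty":1.2,"tz":-40,"rx":0,"ry":0,"rz":0,"fingers":255}]'
python3 -m creep '[{"tx":0,"ty":0,"tz":-1.5,"rx":0,"ry":0,"rz":0,"fingers":255},{"tx":0,"ty":0,"tz":-2.5,"rx":0,"ry":0,"rz":0,"fingers":255},{"tx":0,"ty":0,"tz":-2.5,"rx":0,"ry":0,"rz":0,"fingers":255},{"tx":0,"ty":0,"tz":-2.5,"rx":0,"ry":0,"rz":0,"fingers":255}]'
```

```text
t: 11.85
ee_pos: [519.9, -336.5, 101.4]
orientation: [-1.569, 0.091, -0.092]
ft_force: [-0.2, 0.3, -0.9]
width: 21.5
t: 12.35
ee_pos: [519.7, -336.3, 98.6]
orientation: [-1.569, 0.092, -0.092]
ft_force: [-0.1, 0.1, -1.5]
width: 21.6
```

```bash
python3 -m creep '[{"tx":0,"ty":0,"tz":-0.5,"rx":0,"ry":0,"rz":0,"fingers":255},{"tx":0,"ty":0,"tz":-1,"rx":0,"ry":0,"rz":0,"fingers":255},{"tx":0,"ty":0,"tz":-1,"rx":0,"ry":0,"rz":0,"fingers":255},{"tx":0,"ty":0,"tz":-1,"rx":0,"ry":0,"rz":0,"fingers":255}]'; python3 - <<'E'
from h import *
o,R=st();grab('scene','s10');crop('s10',100,220,120,260,5,'s10c')
E
```

```text
t: 12.85
ee_pos: [519.7, -336.3, 98.2]
orientation: [-1.569, 0.092, -0.092]
ft_force: [-1.5, 1.4, 5.5]
width: 21.6
t 12.85 pos [ 519.722 -336.299   98.166] w 21.607417358264133 F [-1.507  1.377  5.515] q [-0.594  0.584  1.72   0.     0.837 -2.048]
x,y,z axes [[0.9931738219312856, -0.1166435672594713, 0.00019402934936594424], [0.00018922077566421724, -5.229799478129182e-05, -0.9999999807302087], [0.11664357515912, 0.9931738395074172, -2.986961308321101e-05]]
```

View pics/s10c.png

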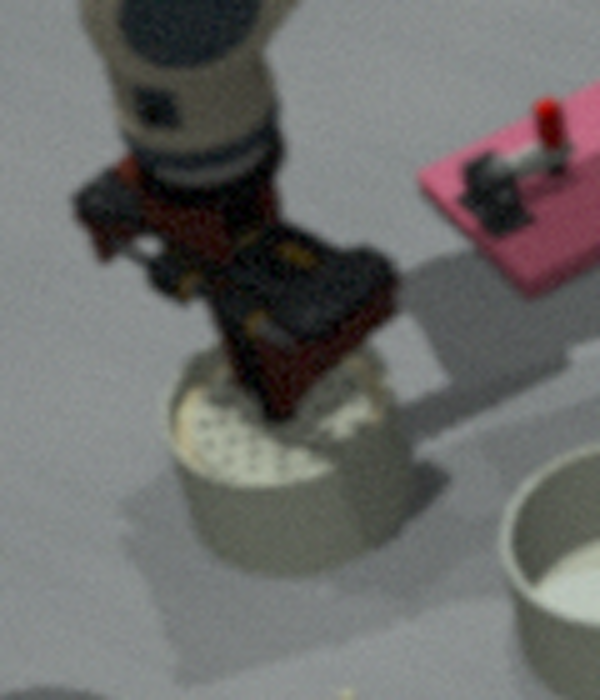

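Contact (about 7 N) came at the predicted height, and the disc lies level inside the rim (265,440). Releasing and retreating.

```bash
python3 -m creep '[{"tx":0,"ty":0,"tz":0,"rx":0,"ry":0,"rz":0,"fingers":60},{"tx":0,"ty":0,"tz":0,"rx":0,"ry":0,"rz":0,"fingers":60},{"tx":0,"ty":0,"tz":0,"rx":0,"ry":0,"rz":0,"fingers":60},{"tx":0,"ty":0,"tz":0,"rx":0,"ry":0,"rz":0,"fingers":60},{"tx":0,"ty":0,"tz":0,"rx":0,"ry":0,"rz":0,"fingers":60}]'
python3 -m creep '[{"tx":0,"ty":0,"tz":20,"rx":0,"ry":0,"rz":0,"fingers":60},{"tx":0,"ty":0,"tz":60,"rx":0,"ry":0,"rz":0,"fingers":60},{"tx":0,"ty":0,"tz":110,"rx":0,"ry":0,"rz":0,"fingers":60},{"tx":-50,"ty":30,"tz":140,"rx":0,"ry":0,"rz":0,"fingers":60},{"tx":-90,"ty":70,"tz":160,"rx":0,"ry":0,"rz":0,"fingers":60},{"tx":-120,"ty":120,"tz":160,"rx":0,"ry":0,"rz":0,"fingers":60},{"tx":-120,"ty":160,"tz":160,"rx":0,"ry":0,"rz":0,"fingers":60},{"tx":-120,"ty":160,"tz":160,"rx":0,"ry":0,"rz":0,"fingers":60},{"tx":-120,"ty":160,"tz":160,"rx":0,"ry":0,"rz":0,"fingers":60},{"tx":-120,"ty":160,"tz":160,"rx":0,"ry":0,"rz":0,"fingers":60}]'
python3 - <<'E'
from h import *
o,R=st();grab('scene','s11');crop('s11',100,350,140,300,3,'s11c');grab('top','t11');crop('t11',355,440,130,210,7,'t11c')
E
```

```text
t: 13.52
ee_pos: [519.6, -336.3, 97.5]
orientation: [-1.569, 0.092, -0.092]
ft_force: [0.1, 0.5, 0.1]
width: 66.0
t: 14.78
ee_pos: [400.1, -177.2, 257.9]
orientation: [-1.569, 0.092, -0.093]
ft_force: [0.8, 1.1, -0.2]
width: 67.1
t 14.775 pos [ 400.133 -177.202  257.907] w 67.14971885364619 F [ 0.753  1.091 -0.202] q [-0.444  0.105  1.999 -0.     1.038 -1.897]
x,y,z axes [[0.9930846295169276, -0.11739903818273456, 0.0006200411240264506], [0.0005766545119439276, -0.00040353173954665866, -0.9999997523158237], [0.11739925931112388, 0.9930847410950909, -0.00033304248299997896]]
```

View pics/s11c.png

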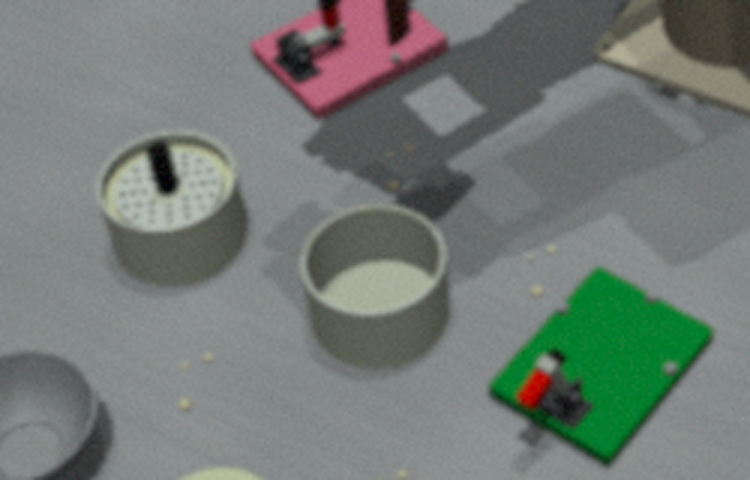

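View pics/t11c.png

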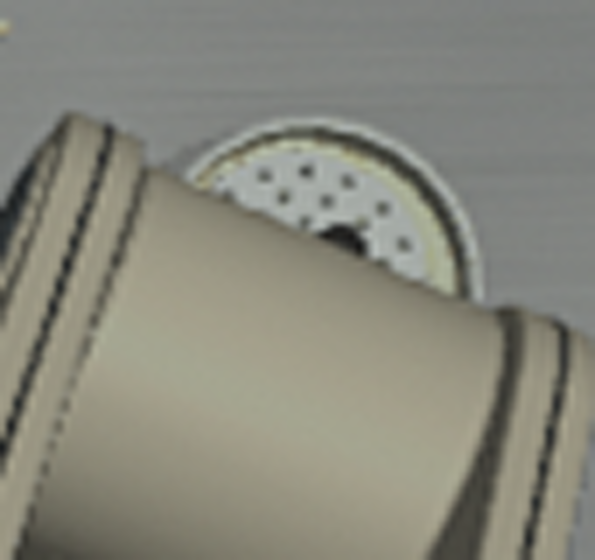

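The follower lies level and centred in the upright mould: in the scene crop the disc spans 107–230 and the rim 98–237. The finger is still open at (540,385), and the gripper is clear of everything. Handing in.

```bash
python3 -c "
from workcell import ctrl
print(ctrl.close_job())"
```

```text
the job is handed in; nothing more can be done
None
```

I did the whole task in about 15 s of the 51 s and handed it in. The system gave no verdict, so this rests on my own checks.

- **Finger:** I pinched the red tab, swung it to about 1.05 rad and let go. The spring took it back to its stop, with the disc still in place on the board.
- **Follower:** I lifted it by the knob and lowered it into the filled mould. It touched the curd with about 7 N at the height I had calculated, and only then did I let go.
- **Last pictures and readings:** The disc lies level and looks centred to within a few mm, the mould is upright and the finger is still open. The gripper was clear of everything, with about 1 N on the wrist.
- **Checks that disagreed or fell short:**
  - The two cameras put the mould and disc 4–6 mm apart from each other. That is more than the stated 2 mm calibration, but inside the 15 mm limit.
  - The arm partly hid the mould in the final top view, so the centring was confirmed mainly from the scene camera.
- **Refused move:** My first move command was rejected for missing keys before the arm moved, so it had no effect.

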